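# Draw the cross slide into line with a taper drift

## Robot

A 7-joint arm with a two-finger parallel gripper is mounted at the origin on a cart in front of the work surface, level with it; the furniture and walls round the work are solid. World frame = base frame: x ahead of the robot, y to its left, z up, the work surface at z = 0. Lengths are in m, angles in rad, forces in N, time in s.
With the tool pointing down it reaches from about 0.425 to 0.95 m from the base axis. Payload 4.7 kg.
Tool frame: the origin (TCP) lies between the finger pads, 19 mm behind the fingertips; this is the grasp point; z points along the fingers, y is the line along which they close (so a half turn about z gives the same grasp; the last joint's range is limited). The gripper opens to 85 mm and grips with 20 to 120 N. Pads are 22 mm wide; open, the fingers measure 114 mm over their backs; the gripper's body (76 mm by 85 mm) begins 54 mm behind the grasp point. The pads swing forward as they close: fully open they stand 13 mm farther back than shut.
Start: joints at [-1.19, 0.469, -0.049, 1.532, 0.024, 1.141, -0.082], TCP at [0.269, 0.619, 0.25] pointing down, gripper open.
Joint ranges: [-2.59, 2.59], [-0.33, 1.99], [-1.39, 1.29], [0.1, 2.45], [-1.04, 4.18], [0.21, 1.99], [-2.66, 2.66]. Speed limits (rad/s): [2.57, 2.57, 3.14, 3.14, 3.14, 3.14, 3.14].

## Interface

Orientations are given as a 3x3 rotation matrix whose columns are the frame's x, y, z axes.
In Python, from rig import arm, telemetry, viewer, finish_job, spotter gives the robot as it stands. Calls block until the motion is done:
- arm.movep(position, orientation): joint-space move of the TCP to a pose.
- arm.move_l(position, attitude=None, feed=0.15, until_force=None): straight line of the TCP; attitude=None keeps the orientation; feed is the mean speed in m/s. With until_force (N) it stops when the force on the tool has changed by that much, and returns True; else False.
- arm.move_joints(angles): joint-space move.
- arm.command_gripper(opening, newtons=None): finger opening in m; newtons is the grip in N (None keeps the last); returns when the fingers have stopped.
- arm.sleep(seconds).
- arm.inverse_kinematics(position, orientation): joint angles nearest the present ones, or None.
- telemetry.sense(): the state.
- viewer.camera(name): name is "scene" or "top" or "wrist"; returns (picture, depth): 420x560x3 uint8, red, green, blue; 420x560 float32, m along the optical axis (not along the pixel's ray), 0 where there is no reading.
- viewer.camera_params(name): a dict with "K" (3x3 intrinsics, pixels), "position" and "rotation" of the camera in the world; the wrist camera has in their place "tool_from_camera" (4x4, takes a point from camera to tool coordinates, whose origin is the TCP and whose axes are the flange's). Camera axes: x right, y down, z forward; pixel columns grow to the right and rows downward; lengths in m; the calibration is good to about 2 mm. A picture is of the moment at which its call begins: read the wrist's pose just before it. camera_params takes no time and is no camera call.
A pose or a line that the arm cannot do raises arm.Unreachable and nothing moves.
- finish_job(): hands the job in; it is judged then, once.
Trained networks look in the newest picture that a camera, given by its name, has taken for a name from the list of things; names that differ only in an ending like _2 or _b are one class to them, and where a whole thing is asked for, a point or a joint stands for the part that bears it (a point fixed in the world has none). Each returns a list of dicts, best first, with "score" (0 to 1); they miss things now and then, are a little off and sometimes report something else, mostly with a low value. They report only what shows in the picture. A call takes as long as a camera call.
- spotter.spot_in(camera, name): "position" ([x, y, z] in m, in world coordinates, good to about 4 mm: the middle of the surface that is visible of it).
- spotter.regions_of(camera, name): "region" (420x560 bool, what is visible of it).
- spotter.tip_of(camera, name): "position" ([x, y, z] in m, in world coordinates, good to about 4 mm: a listed point, or the origin of a listed thing).
The state is a dict: "time_s": time; "joint_pos": joint angles; "qd": joint speeds; "joint_efforts": joint torques, N m; "position": TCP position; "tcp_rot": TCP orientation; "wrist_force": force on the tool from outside, world axes, zero at the start; "ft_torque": the same for the moment, N m; "finger_gap": finger opening in m; "gripper_force": force on a finger pad.
Only numpy, scipy, OpenCV 4.12 (cv2) and the standard library are available. Lean on these libraries where they do the work, as an engineer would, in place of code of your own. Each camera call takes 0.05 s, during which the arm holds its last target. There are 200 camera calls.

## Task

The cross slide on the sloping inspection fixture stands several millimetres off its datum, so its bore no longer lines up with the bore in the plate beneath. Take the tapered drift (hexagonal handle) from the wooden rack and push it, square to the slope, down through both bores until its collar sits flat on the slide, so that the taper draws the slide into line; use the drift alone for that, without pressing on the fixture or the slide with the gripper. Leave the drift standing in the bores, and leave the plain round-handled pin in the rack and the other things where they are.

Things in the scene. Friction and masses are not known exactly. Their poses are not given: they have to be found in the camera images.
- fixture: Sloping inspection fixture, fixed to the surface plate: grey base 128 x 200 x 12 mm, two wedge cheeks, and a steel face plate (124 mm along the slope, 190 mm across, 14 mm thick) that rises at 30 degrees from its front to its back. Origin: centre of the base's underside; x to the back (uphill), y to the left, z up. It carries the cross slide.
- plate_bore (a point): Centre of the face plate's bore (20 mm dia, 14 mm deep, open below for the nose) at the plate's upper surface, under the slide, 72 mm above the surface plate; fixed. z: square to the slope (30 deg from vertical, leaning to the fixture's front), the axis of both bores; x: up the slope; y: level, along the slide's travel.
- slide_bore (a point): Centre of the slide's bore (20 mm dia, 12 mm deep, through) at the slide's upper surface; moves with the slide; axes as plate_bore. In line, it lies 12 mm above plate_bore along z. Dark keeper strips along both edges of the slide start 39 mm up and down the slope from the bore; they stand 5.5 mm over the slide, their screw heads 9.5 mm.
- slide_plate (a joint): Offset of the cross slide (light metal plate, 84 mm along the slope, 136 mm across, 12 mm thick) along plate_bore's y, in m: 0 = bores in line, positive = displaced to +y. Starts between +0.0055 and +0.008; travel -0.004 to +0.010. Friction of about 6 N holds it where it is left; no spring. In line, the slide's black zero line meets the long white line on the front keeper.
- drift: Tapered steel drift, 131 mm long, about 0.34 kg, upright in one of the rack's two holes. Origin: centre of its collar's underside; z up its axis. Collar 30 mm dia, z = 0 to 6 mm; dark hexagonal handle 24 mm across flats to z = 66 mm (flats face +x, -x and every 60 deg), domed end to 73 mm. Shank 18.4 mm dia down to z = -24 mm, then tapering to the 6 mm nose at z = -58 mm.
- drift_grip (a point): Point on the drift's axis at the middle of its handle, 40 mm above the collar's underside: a good height for the TCP when gripping across two flats.
- drift_nose (a point): Tip of the drift, 58 mm below the collar's underside.
- plain_pin: Plain parallel steel pin in the rack's other hole, not to be used: round grooved handle 22 mm dia to 66 mm above its collar, the same 30 mm collar, untapered shank 18.4 mm dia, 58 mm long. Origin: centre of the collar's underside, z up.
- rack: Wooden rack, fixed: base 64 x 160 mm and a top board 60 x 156 mm whose upper side is 76 mm above the surface plate, on three steel posts. Origin: centre of its underside; two 22 mm holes at y = -40 and +40 mm along its own y. The tools hang in them by their collars; the shank reaches 58 mm below the board's upper side.
- cylinder_square: Bystander: upright cylinder with a black top, 38 mm diameter, 80 mm high; origin under its centre.
- white_jar: Bystander: white jar, 48 mm diameter, 62 mm high; origin under its centre.
- v_block_2: Bystander: steel V-block 42 x 50 x 40 mm; origin under its centre.
- flange (a point): Flange clamped on the slide, moves with it: rim 64 mm diameter and 9 mm thick, hub 32 mm diameter to 26 mm above the slide, two clamps on its rim to 19 mm. This point: centre of its underside, 75 mm to +y of slide_bore. z square to the slope.

How it is judged:
By the outcome, as a careful person would: the job done as asked, in the order asked, and still so for the second after the job is handed in, with the robot touching nothing.
It also fails if it takes over 38 s, if anything falls off the work surface, if the arm or the gripper's body presses on something with over 40 N, if the wrist force passes 120 N, or if a joint passes its speed limit or range.

## Working session

There is one attempt and no reset: what is moved stays moved. The work goes in short steps, each a Python script; the robot and the scene stay as the last script left them, time stands still between calls to the robot, and variables do not carry over. Pictures are saved under pics/ and viewed, at most 10 in all, crops included, and the job is handed in when it is done.

```bash
ls; mkdir -p pics; python3 - <<'E'
from rig import arm, telemetry, viewer, spotter
import cv2,numpy as np
for c in("scene","top"):
    p,d=viewer.camera(c); cv2.imwrite(f"pics/{c}0.png",p[:,:,::-1]); np.save(f"pics/{c}0.npy",d)
    P=viewer.camera_params(c); print(c,P["position"],np.round(P["rotation"],3).tolist(),P["K"].tolist() if hasattr(P["K"],'tolist') else P["K"])
    for n in("drift","drift_grip","plain_pin","rack","fixture","slide_bore","plate_bore","flange"):
        for f in("tip_of","spot_in"):
            try: print(n,f,[(np.round(r["position"],4).tolist(),round(r["score"],2)) for r in getattr(spotter,f)(c,n)][:3])
            except Exception as e: print(n,f,e)
print(telemetry.sense()["time_s"])
E
```

```text
pics
rig.py
scene [ 0.08941039 -0.85264627  0.55669693] [[0.896, -0.168, 0.412], [-0.445, -0.373, 0.814], [0.017, -0.912, -0.409]] [[432.88952734610336, 0.0, 278.36108159609876], [0.0, 432.88952734610336, 217.61377000298043], [0.0, 0.0, 1.0]]
drift tip_of [([0.5291, 0.0763, 0.0757], 0.62), ([0.5929, -0.2111, 0.0831], 0.46)]
drift spot_in [([0.5227, 0.0685, 0.1061], 0.66)]
drift_grip tip_of [([0.5265, 0.0856, 0.119], 0.79)]
drift_grip spot_in [([0.522, 0.0767, 0.1059], 0.6), ([0.5809, -0.1756, 0.0832], 0.53)]
plain_pin tip_of [([0.4981, 0.1531, 0.0766], 0.78), ([0.5999, -0.2148, 0.0715], 0.32)]
plain_pin spot_in [([0.4934, 0.1458, 0.0972], 0.82)]
rack tip_of [([0.5131, 0.1195, -0.0018], 0.59)]
rack spot_in [([0.507, 0.1071, 0.02], 0.68), ([0.5781, -0.1749, 0.0858], 0.19)]
fixture tip_of [([0.5872, -0.1723, 0.0001], 0.81)]
fixture spot_in [([0.5744, -0.2014, 0.0658], 0.91), ([0.5769, -0.1744, 0.0832], 0.26)]
slide_bore tip_of [([0.5949, -0.2111, 0.0836], 0.71), ([0.4973, 0.1516, 0.0743], 0.2)]
slide_bore spot_in [([0.5772, -0.178, 0.0831], 0.9)]
plate_bore tip_of [([0.5986, -0.2122, 0.
[... 552 characters left out ...]
pot_in []
plain_pin tip_of [([0.4944, 0.153, 0.0738], 0.67)]
plain_pin spot_in [([0.5838, -0.1605, 0.0784], 0.63)]
rack tip_of [([0.5104, 0.1165, 0.0013], 0.74)]
rack spot_in [([0.5103, 0.1168, 0.0772], 0.58)]
fixture tip_of [([0.5843, -0.1696, -0.0016], 0.84)]
fixture spot_in [([0.5795, -0.1603, 0.0811], 0.9)]
slide_bore tip_of [([0.5978, -0.2114, 0.0788], 0.71)]
slide_bore spot_in [([0.5808, -0.1638, 0.0824], 0.63), ([0.4993, 0.4025, 0.032], 0.47)]
plate_bore tip_of [([0.6032, -0.2114, 0.0706], 0.97), ([0.5874, -0.1683, 0.0008], 0.17)]
plate_bore spot_in [([0.5818, -0.1591, 0.081], 0.76)]
flange tip_of [([0.5664, -0.1406, 0.0838], 0.89)]
flange spot_in [([0.5759, -0.1647, 0.09], 0.59)]
1.7
```

View pics/scene0.png

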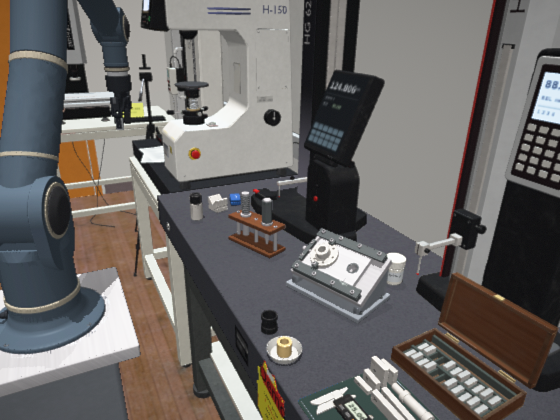

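View pics/top0.png

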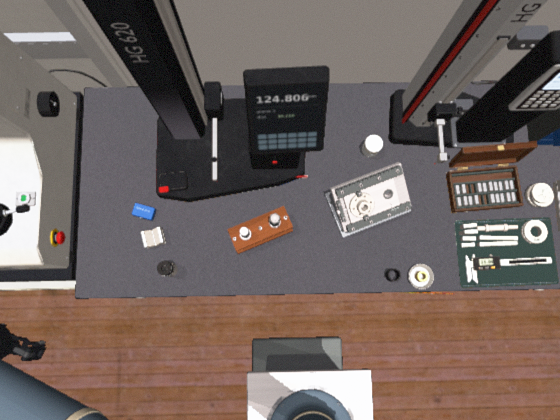

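The scene view shows the dark hex drift at about (267,210) and the lighter pin at (246,203). The fixture's slide bore is at about (352,267). The networks agree, so next I'll take close looks with the wrist camera.

```bash
cat > h.py <<'E'
from rig import arm, telemetry, viewer, spotter
import cv2,numpy as np
def down(yaw): # tool z down, tool x along yaw
    c,s=np.cos(yaw),np.sin(yaw); return np.array([[c,s,0],[s,-c,0],[0,0,-1.]])
def snap(name):
    s=telemetry.sense(); p,d=viewer.camera("wrist"); cv2.imwrite(f"pics/{name}.png",p[:,:,::-1])
    P=viewer.camera_params("wrist"); T=np.eye(4); T[:3,:3]=s["tcp_rot"]; T[:3,3]=s["position"]
    np.savez(f"pics/{name}.npz",p=p,d=d,T=T@np.array(P["tool_from_camera"]),K=P["K"],tool=T); return p,d
def look(n,fs=("tip_of",)):
    for f in fs: print(n,f,[(np.round(r["position"],4).tolist(),round(r["score"],2)) for r in getattr(spotter,f)("wrist",n)][:2])
E
python3 - <<'E'
from h import *
P=viewer.camera_params("wrist"); T=np.array(P["tool_from_camera"]);print(np.round(T,3).tolist(),P["K"])
s=telemetry.sense(); print(np.round(s["tcp_rot"],3).tolist())
for yaw in np.radians([-150,-90,-60,-30,0,25,50,90,150]):
    q=arm.inverse_kinematics([0.50,0.09,0.30],down(yaw)); print(np.degrees(yaw),None if q is None else np.round(q,2))
E
```

```text
[[-0.0, -0.955, -0.296, 0.075], [1.0, 0.0, -0.0, -0.001], [0.0, -0.296, 0.955, -0.123], [0.0, 0.0, 0.0, 1.0]] [[298.97029842   0.         274.90239573]
 [  0.         298.97029842 208.1127153 ]
 [  0.           0.           1.        ]]
[[-0.917, 0.398, -0.0], [0.398, 0.917, 0.0], [0.0, 0.0, -1.0]]
-150.0 [-0.39  0.15  0.15  1.86 -0.02  1.13  1.86]
-90.0 [ 0.68  0.35 -1.17  1.81  0.34  1.21  2.55]
-59.99999999999999 [-1.19  0.24  1.12  1.9  -0.24  1.15 -2.6 ]
-29.999999999999996 [-1.19  0.24  1.12  1.9  -0.24  1.15 -2.08]
0.0 [-0.84  0.16  0.66  1.89 -0.11  1.13 -1.71]
25.0 [-0.78  0.16  0.6   1.88 -0.1   1.13 -1.29]
50.0 [-0.73  0.15  0.53  1.88 -0.09  1.13 -0.86]
90.0 [-0.67  0.15  0.46  1.88 -0.07  1.13 -0.18]
150.0 [-0.55  0.15  0.33  1.87 -0.05  1.13  0.84]
```

```bash
python3 - <<'E'
from h import *
# insertion reachability
def Rins(yaw,spin):
    c,s=np.cos(yaw),np.sin(yaw); Z=np.array([[c,-s,0],[s,c,0],[0,0,1.]])
    t=np.pi/6; Y=np.array([[np.cos(t),0,-np.sin(t)],[0,1,0],[np.sin(t),0,np.cos(t)]])
    return Z@Y@down(spin), (Z@Y)[:,2]
for sp in range(-180,180,30):
    R,a=Rins(np.radians(23.5),np.radians(sp))
    b=np.array([0.602,-0.211,0.071]); r=[arm.inverse_kinematics(b+a*h,R) for h in(0.05,0.15)]
    print(sp,[None if q is None else np.round(q,2).tolist() for q in r])
arm.movep([0.512,0.085,0.30],down(np.radians(150)))
snap("w1")
for n in("drift","drift_grip","plain_pin"): look(n)
print(telemetry.sense()["time_s"])
E
```

```text
-180 [[1.21, 0.68, -0.99, 2.0, 0.47, 0.38, 2.02], [1.33, 0.46, -0.97, 1.99, -0.04, 0.52, 2.48]]
-150 [[0.51, 0.46, -0.05, 2.04, -0.93, 0.48, -2.5], [-0.03, 0.34, 0.72, 2.07, -1.02, 0.81, -2.41]]
-120 [[0.51, 0.46, -0.05, 2.04, -0.93, 0.48, -1.98], [-0.03, 0.34, 0.72, 2.07, -1.02, 0.81, -1.88]]
-90 [[0.51, 0.46, -0.05, 2.04, -0.93, 0.48, -1.45], [-0.03, 0.34, 0.72, 2.07, -1.02, 0.81, -1.36]]
-60 [[0.51, 0.46, -0.05, 2.04, -0.93, 0.48, -0.93], [-0.03, 0.34, 0.72, 2.07, -1.02, 0.81, -0.84]]
-30 [[0.55, 0.46, -0.1, 2.03, -0.89, 0.46, -0.44], [-0.03, 0.34, 0.72, 2.07, -1.02, 0.81, -0.31]]
0 [[0.55, 0.46, -0.09, 2.03, -0.9, 0.47, 0.09], [-0.03, 0.34, 0.72, 2.07, -1.02, 0.81, 0.21]]
30 [[0.51, 0.46, -0.05, 2.04, -0.93, 0.48, 0.64], [-0.03, 0.34, 0.72, 2.07, -1.02, 0.81, 0.73]]
60 [[0.51, 0.46, -0.05, 2.04, -0.93, 0.48, 1.16], [0.12, 0.31, 0.52, 2.06, -0.95, 0.76, 1.19]]
90 [[0.51, 0.46, -0.05, 2.04, -0.93, 0.48, 1.69], [0.44, 0.29, 0.14, 2.04, -0.81, 0.67, 1.59]]
120 [[0.81, 0.49, -0.42, 2.02, -0.57, 0.38, 1.9], [0.75, 0.3, -0.24, 2.02, -0.64, 0.6, 1.97]]
150 [[0.95, 0.53, -0.61, 2.01, -0.3, 0.34, 2.18], [1.06, 0.35, -0.61, 2.01, -0.41, 0.55, 2.29]]
drift tip_of [([0.5716, -0.1438, 0.0844], 0.69)]
drift_grip tip_of [([0.5249, 0.0759, 0.1157], 0.55)]
plain_pin tip_of [([0.4974, 0.1545, 0.0762], 0.6)]
4.0167
```

View pics/w1.png

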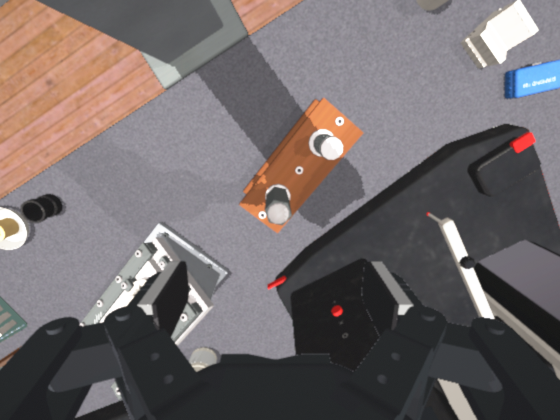

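```bash
python3 - <<'E'
import cv2,numpy as np
z=np.load("pics/w1.npz");p=z["p"];d=z["d"]
c=p[150:250,235:365]; c=cv2.resize(c,None,fx=6,fy=6,interpolation=cv2.INTER_CUBIC); cv2.imwrite("pics/w1c.png",c[:,:,::-1])
# points by depth in world
v,u=np.mgrid[0:420,0:560]; K=z["K"];X=np.stack([(u-K[0,2])/K[0,0]*d,(v-K[1,2])/K[1,1]*d,d],-1)
W=X@z["T"][:3,:3].T+z["T"][:3,3]
np.save("pics/w1W.npy",W)
for nm,c0 in(("drift",(.528,.078)),("pin",(.496,.153))):
  near=np.hypot(W[...,0]-c0[0],W[...,1]-c0[1])<.03
  for a,b in((.079,.09),(.10,.139),(.139,.16)):
    m=near&(W[...,2]>a)&(W[...,2]<b)&(d>0); q=W[m]; print(nm,a,b,m.sum(),np.round(q.mean(0),4) if len(q) else '',np.round(q.max(0),4) if len(q) else '',p[m].mean() if len(q) else '')
E
```

```text
drift 0.079 0.09 121 [0.5204 0.0832 0.0823] [0.5389 0.0935 0.0897] 167.78787878787878
drift 0.1 0.139 224 [0.5188 0.083  0.1203] [0.5361 0.092  0.1388] 75.94047619047619
drift 0.139 0.16 491 [0.5261 0.0797 0.1444] [0.5405 0.0922 0.1491] 184.62389680923286
pin 0.079 0.09 185 [0.4918 0.1503 0.0815] [0.5097 0.1821 0.09  ] 215.8
pin 0.1 0.139 159 [0.4911 0.149  0.1228] [0.5055 0.1627 0.1389] 119.88888888888889
pin 0.139 0.16 384 [0.4977 0.1532 0.1408] [0.5076 0.1634 0.1427] 240.34895833333334
```

View pics/w1c.png

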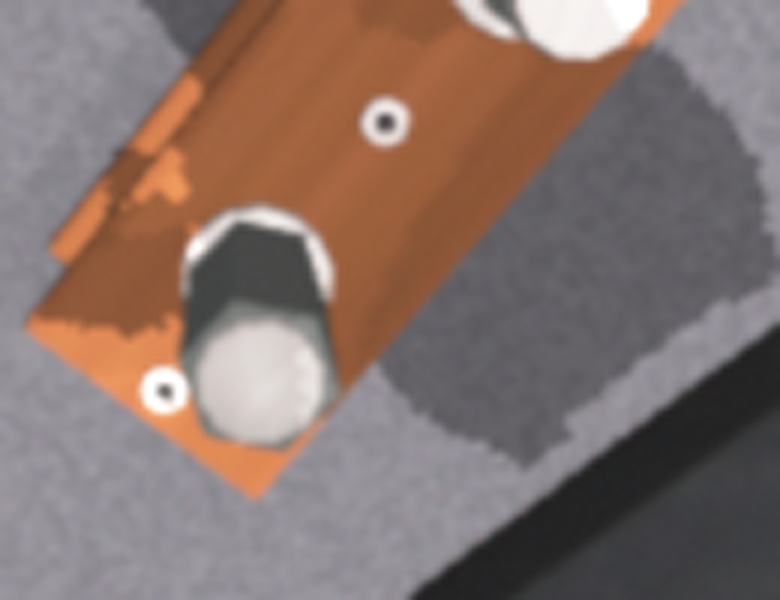

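```bash
cat >> h.py <<'E'
def bp(z,px,plane_p,plane_n):
    K=z["K"];T=z["T"];px=np.atleast_2d(px).astype(float)
    r=np.c_[(px-[K[0,2],K[1,2]])/[K[0,0],K[1,1]],np.ones(len(px))]@T[:3,:3].T
    t=((np.array(plane_p)-T[:3,3])@plane_n)/(r@plane_n); return T[:3,3]+r*t[:,None]
E
python3 - <<'E'
from h import *
z=np.load("pics/w1.npz"); f=lambda a:np.array(a)/6+[234.6,149.6]
b=bp(z,f([(237,222),(305,235)]),[0,0,.082],np.array([0,0,1.])); e=b[1]-b[0]; print(b,np.hypot(*e[:2]),np.degrees(np.arctan2(e[1],e[0]))%60)
V=bp(z,f([(185,345),(230,300),(322,318),(337,400),(285,447),(207,430)]),[0,0,.142],np.array([0,0,1.]))
print(V.mean(0)); D=V-V.mean(0); print(np.hypot(D[:,0],D[:,1]),np.degrees(np.arctan2(D[:,1],D[:,0]))%60)
# fit: collar circle of drift from net mask? print rack board edge direction via holes
print(np.degrees(np.arctan2(.0361,.0741)))
E
```

```text
[[0.51457645 0.08243452 0.082     ]
 [0.52342299 0.09263006 0.082     ]] 0.013498532436458488 49.052207538122715
[0.52670407 0.08020737 0.142     ]
[0.01340652 0.01358454 0.01375624 0.01334864 0.01341349 0.01325975] [38.40666041 52.08524761 44.14695812 40.27359144 47.60148764 47.72860019]
25.974393962431318
```

```bash
python3 - <<'E'
from h import *
R=down(np.radians(168)); g=np.array([.5275,.0798,.116])
arm.command_gripper(.05,110)
arm.movep(g+[0,0,.075],R)
print(arm.move_l(g,feed=.12,until_force=15))
s=telemetry.sense();print(s["position"],s["wrist_force"])
arm.command_gripper(0.0,110)
s=telemetry.sense();print(s["time_s"],s["finger_gap"],s["gripper_force"],s["position"])
arm.move_l(g+[0,0,.10],feed=.15)
p,d=snap("w2"); s=telemetry.sense();print(s["time_s"],s["finger_gap"],s["wrist_force"],s["joint_pos"])
E
```

```text
False
[0.5283738  0.07999854 0.11703828] [-0.67912731  0.75142845 -0.07464019]
6.1083 0.02268216236075066 107.30235680937767 [0.52816674 0.07992137 0.11713255]
6.975 0.022668837152752943 [-0.41759606 -0.47809622 -2.92648788] [-0.47738667  0.2771747   0.3011599   1.92482213 -0.09919272  0.95670673
  1.23182527]
```

View pics/w2.png

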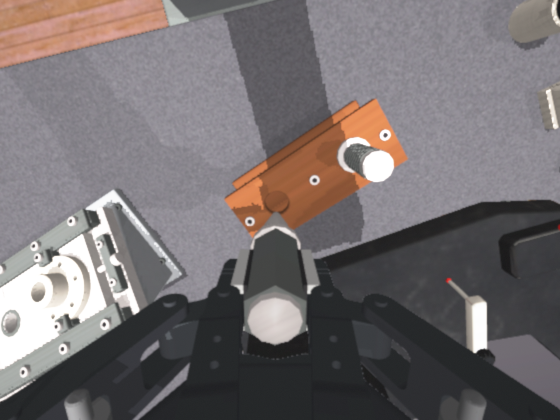

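```bash
cat >> h.py <<'E'
def frame(yaw):
    c,s=np.cos(yaw),np.sin(yaw); Z=np.array([[c,-s,0],[s,c,0],[0,0,1.]])
    t=np.pi/6; Y=np.array([[np.cos(t),0,-np.sin(t)],[0,1,0],[np.sin(t),0,np.cos(t)]]); return Z@Y
E
python3 - <<'E'
from h import *
F=frame(np.radians(23.5)); R=F@down(np.radians(80)); b=np.array([.601,-.2115,.072])
arm.movep(b+F[:,2]*.161,R)
snap("w3")
for n in("slide_bore","plate_bore","flange","drift_nose","fixture"): look(n)
s=telemetry.sense();print(s["time_s"],s["finger_gap"],s["joint_pos"],s["position"])
E
```

```text
slide_bore tip_of [([0.5933, -0.2121, 0.0824], 0.7)]
plate_bore tip_of [([0.6022, -0.2159, 0.0754], 0.58), ([0.5661, -0.1391, 0.082], 0.21)]
flange tip_of [([0.5697, -0.1381, 0.0821], 0.8)]
drift_nose tip_of [([0.5746, -0.2217, 0.1265], 0.6)]
fixture tip_of [([0.5817, -0.1714, 0.0041], 0.8)]
8.5 0.022232090592066638 [ 0.06956864  0.2998162   0.59915333  2.05782215 -0.94594563  0.78700141
  1.5414715 ] [ 0.52772428 -0.24250151  0.21142547]
```

View pics/w3.png

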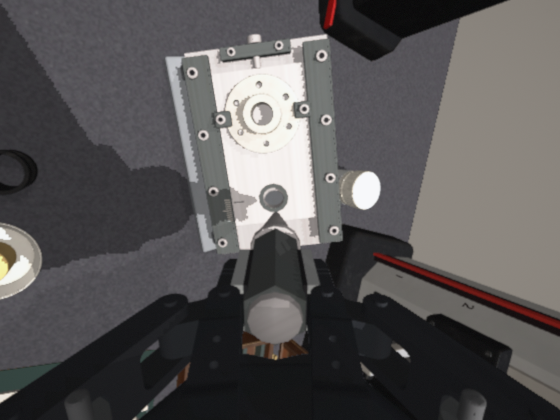

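```bash
python3 - <<'E'
from h import *
z=np.load("pics/w3.npz");p=z["p"];d=z["d"]
c=cv2.resize(p[170:250,205:325],None,fx=6.6,fy=6.6,interpolation=cv2.INTER_CUBIC); cv2.imwrite("pics/w3c.png",c[:,:,::-1])
v,u=np.mgrid[0:420,0:560]; K=z["K"];X=np.stack([(u-K[0,2])/K[0,0]*d,(v-K[1,2])/K[1,1]*d,d],-1)
W=X@z["T"][:3,:3].T+z["T"][:3,3]
m=(u>225)&(u<305)&(v>160)&(v<235)&(p.min(-1)>120)&(d>0); q=W[m]
for _ in range(3):
    c0=q.mean(0); n=np.linalg.svd(q-c0,full_matrices=False)[2][2]; n*=np.sign(n[2]); r=(q-c0)@n; q=q[abs(r)<.003]
print(c0,n,"tilt",np.degrees(np.arccos(n[2])),"yaw",np.degrees(np.arctan2(-n[1],-n[0])),r.std(),len(q))
F=frame(np.radians(23.5)); print("plane height of (bore guess) ",(c0-np.array([.601,-.2115,.072]))@F[:,2])
# long edges of keepers: white/dark transitions per row
for name,lo,hi in(("L",185,225),("R",290,335)):
    pass
g=cv2.cvtColor(p,cv2.COLOR_RGB2GRAY)
for vv in range(60,235,15): 
    row=g[vv].astype(int); print(vv,np.where(abs(np.diff(row[160:350]))>60)[0]+160)
E
```

```text
[ 0.58503404 -0.21034409  0.0769513 ] [-0.46463635 -0.39623394  0.79190386] tilt 37.636211796287284 yaw 40.456977785491496 0.0009769404706320183 387
plane height of (bore guess)  0.01137836838342616
60 [208]
75 [210 211]
90 [213]
105 [215 292]
120 [215 221 222 231 320 323]
135 [197 200 204 205 220]
150 [223]
165 [225]
180 [325]
195 [258 287 340]
210 []
225 [235]
```

View pics/w3c.png

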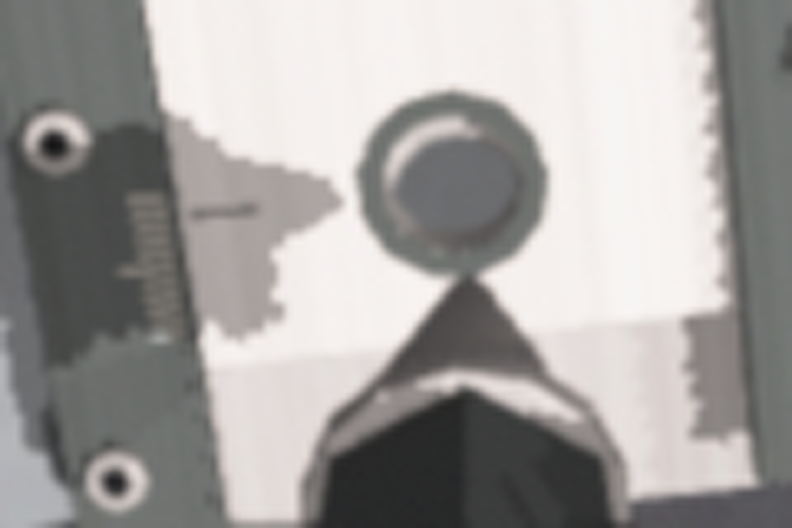

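```bash
cat > m.py <<'E'
from h import *
z=np.load("pics/w3.npz"); f=lambda a:(np.array(a)+.5)/6.6-.5+[205,170]
yaw=np.radians(23.5)
for _ in range(5):
    F=frame(yaw); n=F[:,2]; b=np.array([.601,-.2115,.072]); 
    E=bp(z,[(208.5,60),(210.9,75),(213.5,90),(215.5,105),(223.5,150),(225.5,165),(235.5,225)],b+.012*n,n)
    e=np.polyfit((E-b)@F[:,1],(E-b)@F[:,0],1); yaw-=e[0]
print("yaw",np.degrees(yaw)); F=frame(yaw);n=F[:,2]
sb=bp(z,f([(452,182)]),b+.012*n,n)[0]; L=lambda P:np.round((P-sb)@F*1000,2)
print("slide bore",sb,"edge rel",L(E).tolist())
print("zero line",L(bp(z,f([(190,214),(258,208)]),sb,n)))
print("long tick",L(bp(z,f([(120,272),(165,266)]),sb+.0055*n,n)))
print("ring r",[np.linalg.norm(v-sb) for v in bp(z,f([(357,182),(548,182),(452,90),(452,275)]),sb,n)])
print("plate rim top",L(bp(z,f([(455,137),(388,190)]),sb-.012*n,n)))
tool=z["tool"]; nose=tool[:3,3]+tool[:3,2]*.099
print("nose kin",L(nose),"tool z vs n",tool[:3,2]@n)
# nose in the picture, plane through nominal nose height
print("nose seen",L(bp(z,f([(467,280)]),nose,n)[0:1]))
print("flange", L(np.array([.5675,-.140,.0825])))
E
python3 m.py
```

```text
yaw 20.110739259014434
slide bore [ 0.59302982 -0.21106403  0.08162193] edge rel [[-39.26, 123.19, 0.0], [-39.31, 111.53, 0.0], [-39.19, 99.56, 0.0], [-39.58, 87.35, 0.0], [-39.04, 48.6, 0.0], [-39.45, 35.07, 0.0], [-39.3, -23.06, -0.0]]
zero line [[-37.77  -0.21   0.  ]
 [-27.98  -0.49  -0.  ]]
long tick [[-47.94  -6.11   5.5 ]
 [-41.48  -5.99   5.5 ]]
ring r [np.float64(0.013517780347219337), np.float64(0.013652816110620815), np.float64(0.013267930408679624), np.float64(0.013758507348843018)]
plate rim top [[  0.79   3.92 -12.  ]
 [-10.08  -2.87 -12.  ]]
nose kin [ 2.52 -2.9  48.93] tool z vs n -0.999458214439279
nose seen [[ 2.27 -0.66 48.93]]
flange [ 0.84 75.51  0.53]
```

```bash
cat >> h.py <<'E'
F=frame(np.radians(20.1)); R=F@down(np.radians(80)); sb=np.array([.59303,-.21106,.08162])
def at(x,y,nose): return sb+F@(np.array([x,y,nose+99])/1000)   # mm, slide-bore frame at start, nose height over slide
def loc():
    s=telemetry.sense(); L=F.T@(s["position"]-sb)*1000-[0,0,99]; f=F.T@s["wrist_force"]; return np.round(L,2),np.round(f,1),np.round(F.T@s["ft_torque"],2),round(s["time_s"],2)
E
python3 - <<'E'
from h import *
print(loc())
arm.move_l(at(0,-4,30),R,feed=.1)
print(loc())
print(arm.move_l(at(0,-4,8),feed=.06,until_force=10),loc())
p,d=snap("w4"); s=telemetry.sense(); print(s["joint_pos"],np.round(F.T@(-s["tcp_rot"][:,2]),4))
cv2.imwrite("pics/w4c.png",cv2.resize(p[130:230,210:330],None,fx=6,fy=6,interpolation=cv2.INTER_CUBIC)[:,:,::-1])
E
```

```text
(array([ 2.43, -7.08, 49.48]), array([-1.5, -1.1, -2.4]), array([0.03, 0.82, 0.03]), 8.5)
(array([-2.000e-02, -3.420e+00,  2.972e+01]), array([-1.3, -0.4, -1.8]), array([0.01, 0.82, 0.04]), 8.85)
False (array([-0.04, -4.71,  8.47]), array([-0.8,  0.5, -2.2]), array([-0.02,  0.9 , -0.01]), 9.37)
[ 0.142618    0.34310982  0.4634281   2.08396173 -1.02181225  0.66595177
  1.53977983] [-4.0e-04  1.2e-03  1.0e+00]
```

View pics/w4c.png

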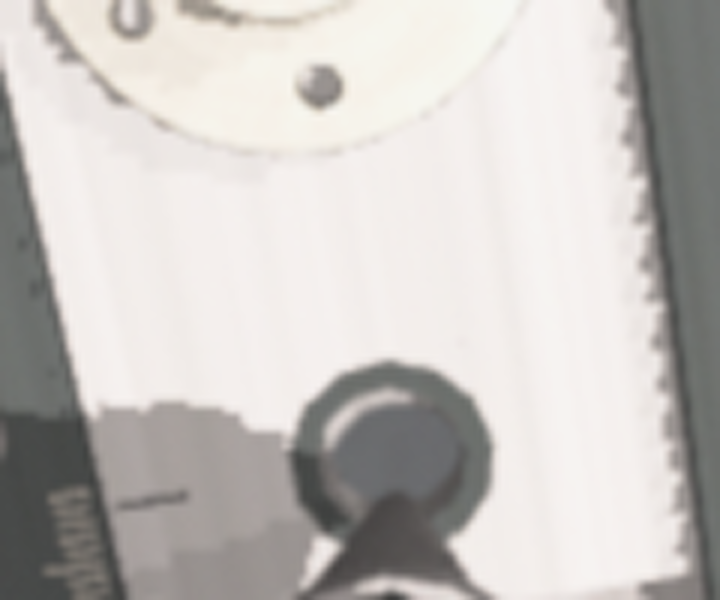

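```bash
python3 - <<'E'
from h import *
print(loc())
z=np.load("pics/w4.npz"); f=lambda a:(np.array(a)+.5)/6-.5+[210,130]; n=F[:,2]; L=lambda P:np.round((P-sb)@F*1000,2)
T=z["tool"]; nk=T[:3,3]+.099*T[:3,2]
print("ring c",L(bp(z,f([(392,456),(292,456),(492,456),(392,361),(392,550)]),sb,n)).tolist())
print("nose kin",L(nk),"seen",L(bp(z,f([(398,492)]),nk,n)))
print("plate rim +y",L(bp(z,f([(398,403)]),sb-.012*n,n)))
print("zero line/tick",L(bp(z,f([(118,507),(185,494)]),sb,n)))
q0=telemetry.sense()["joint_pos"]
for sp in(80,100,120,140):
  Rs=F@down(np.radians(sp)); print(sp,[np.round(arm.inverse_kinematics(at(0,y,h),Rs),2).tolist() for y,h in((-4,8),(-6,-10),(-6,-58))])
E
```

```text
(array([ 0.02, -4.74,  8.57]), array([-2.3, -0.1, -2.6]), array([-0.02,  0.83,  0.06]), 9.42)
ring c [[0.08, 0.14, 0.0], [-13.14, 2.48, -0.0], [13.3, -2.19, -0.0], [2.36, 13.05, 0.0], [-2.25, -13.05, 0.0]]
nose kin [-0.01 -4.81  8.47] seen [[ 0.44 -2.29  8.47]]
plate rim +y [[  1.63   4.06 -12.  ]]
zero line/tick [[-37.71  -0.5    0.  ]
 [-28.39  -0.27  -0.  ]]
80 [[0.14, 0.34, 0.46, 2.08, -1.02, 0.67, 1.54], [0.22, 0.37, 0.35, 2.08, -1.03, 0.62, 1.54], [0.41, 0.44, 0.07, 2.06, -1.02, 0.48, 1.54]]
100 [[0.19, 0.34, 0.4, 2.08, -1.0, 0.65, 1.87], [0.23, 0.37, 0.34, 2.08, -1.02, 0.62, 1.89], [0.42, 0.44, 0.06, 2.06, -1.02, 0.48, 1.88]]
120 [[0.24, 0.33, 0.34, 2.08, -0.97, 0.63, 2.2], [0.25, 0.37, 0.32, 2.08, -1.01, 0.61, 2.23], [0.43, 0.44, 0.05, 2.06, -1.01, 0.48, 2.23]]
140 [[0.29, 0.33, 0.28, 2.08, -0.95, 0.62, 2.52], [0.3, 0.36, 0.26, 2.07, -0.99, 0.59, 2.56], [0.42, 0.44, 0.07, 2.06, -1.02, 0.48, 2.58]]
```

```bash
python3 - <<'E'
from h import *
arm.move_l(at(0,-4,30),feed=.1)
for S in(155,170,185):
  for h in(30,-58):
    q=arm.inverse_kinematics(at(0,-5,h),F@down(np.radians(S)))
    if q is not None: q=np.array(q); q[6]-=np.radians(S-80); print(S,h,np.round(q,2))
    if S==170 and h==30: qs=q
arm.move_joints(qs); print(loc(),telemetry.sense()["joint_pos"])
for y,h in((-5,8),(-6,-10),(-6,-58)): print(np.round(arm.inverse_kinematics(at(0,y,h),R),2))
E
```

```text
155 30 [ 0.89  0.32 -0.42  2.04 -0.54  0.52  1.12]
155 -58 [ 0.81  0.48 -0.42  2.04 -0.57  0.34  1.15]
170 30 [ 1.04  0.35 -0.61  2.03 -0.4   0.5   1.  ]
170 -58 [ 0.95  0.52 -0.61  2.03 -0.28  0.31  0.89]
185 30 [ 1.31  0.46 -0.97  2.02  0.01  0.47  0.63]
185 -58 [ 1.09  0.58 -0.8   2.02  0.11  0.31  0.54]
(array([-0.79, -4.93, 29.65]), array([-2. ,  0.3, -2.9]), array([ 0.02,  0.89, -0.01]), 10.82) [ 1.04012488  0.3510407  -0.60587416  2.03230687 -0.40394231  0.49563684
  1.00014379]
[ 1.01  0.39 -0.6   2.03 -0.39  0.45  0.99]
[ 0.98  0.42 -0.59  2.03 -0.38  0.41  0.98]
[ 0.92  0.51 -0.57  2.03 -0.35  0.32  0.95]
```

```bash
cat >> h.py <<'E'
def go(x,y,h,c,feed=.05,force=45):
    st=arm.move_l(at(x+c[0],y+c[1],h),R,feed=feed,until_force=force); r=loc(); print(h,st,*r,np.round(c,2)); return st,r
E
python3 - <<'E'
from h import *
c=np.zeros(2)
for x,y,h in((0,-5,15),(0,-5,6),(0,-5,0),(0,-5.3,-6),(0,-5.6,-12)):
    st,r=go(x,y,h,c,force=12)
    if st: break
    c=np.clip(c+.7*(np.array([x,y])-r[0][:2]),-1.2,1.2)
E
```

```text
15 False [ 1.000e-02 -4.430e+00  1.436e+01] [-1.7 -0.2 -2.9] [-0.04  0.89 -0.02] 11.27 [0. 0.]
6 False [-0.16 -5.17  5.66] [-2.   0.1 -2.6] [0.01 0.85 0.02] 11.6 [-0.01 -0.4 ]
0 False [-0.05 -5.04 -0.31] [-1.8  0.8 -3.2] [-0.01  0.81 -0.02] 11.87 [ 0.1  -0.28]
-6 False [ 0.01 -5.34 -6.32] [-2.3 -0.1 -2.1] [ 0.08  0.84 -0.04] 12.13 [ 0.14 -0.25]
-12 False [ -0.    -5.62 -12.37] [-0.6 -0.3 -2.1] [-0.01  0.86  0.01] 12.4 [ 0.13 -0.22]
```

```bash
python3 - <<'E'
from h import *
c=np.array([.13,-.2])
for h in(-17,-22,-27,-32,-37,-41):
    st,r=go(0,-6,h,c,feed=.04,force=30)
    if st: break
E
```

```text
-17 False [  0.04  -5.22 -17.5 ] [ 0.1  2.6 -3.1] [0.56 0.78 0.03] 12.68 [ 0.13 -0.2 ]
-22 False [  0.08  -4.61 -22.62] [-0.9  4.5 -4.2] [1.18 0.54 0.03] 12.95 [ 0.13 -0.2 ]
-27 False [  0.23  -4.74 -27.46] [-0.3  4.8 -4.7] [1.38 0.54 0.04] 13.22 [ 0.13 -0.2 ]
-32 False [  0.31  -4.9  -32.36] [-0.1  5.2 -4. ] [1.33 0.61 0.03] 13.5 [ 0.13 -0.2 ]
-37 False [  0.32  -5.1  -37.39] [-0.2  5.5 -5.1] [1.29 0.39 0.03] 13.78 [ 0.13 -0.2 ]
-41 False [  0.36  -5.38 -41.27] [ 0.4  5.1 -5.4] [1.23 0.44 0.  ] 14.03 [ 0.13 -0.2 ]
```

```bash
python3 - <<'E'
from h import *
c=np.array([0,-.6])
for h in(-45,-49,-53,-56):
    st,r=go(0,-6,h,c,feed=.03,force=30)
    if st: break
E
```

```text
-45 False [  0.33  -5.87 -45.13] [ 0.3  4.7 -3.4] [1.21 0.45 0.02] 14.31 [ 0.  -0.6]
-49 False [  0.35  -6.06 -49.07] [ 0.4  4.4 -3.9] [ 1.24  0.46 -0.03] 14.59 [ 0.  -0.6]
-53 False [  0.32  -6.2  -53.06] [ 1.2  3.9 -3.8] [1.24 0.36 0.04] 14.88 [ 0.  -0.6]
-56 False [  0.35  -6.38 -55.97] [ 0.1  4.7 -3.3] [1.2  0.42 0.02] 15.12 [ 0.  -0.6]
```

```bash
python3 - <<'E'
from h import *
for dy in(-.9,-1.2,-1.5,-1.9):
    st,r=go(0,-6,-56,np.array([-.2,dy]),feed=.02)
    if r[1][1]>10: break
c=np.array([-.2,dy])
st,r=go(0,-6,-63,c,feed=.02,force=15)
p,d=snap("w5"); cv2.imwrite("pics/w5c.png",cv2.resize(p[80:280,160:380],None,fx=3,fy=3,interpolation=cv2.INTER_CUBIC)[:,:,::-1])
E
```

```text
-56 False [  0.31  -6.43 -55.98] [ 1.4  5.6 -3.5] [1.33 0.35 0.02] 15.38 [-0.2 -0.9]
-56 False [  0.31  -6.47 -55.99] [-0.   5.5 -1.7] [1.46 0.31 0.04] 15.62 [-0.2 -1.2]
-56 False [  0.35  -6.65 -55.97] [ 1.1  6.3 -1.9] [ 1.46  0.28 -0.01] 15.88 [-0.2 -1.5]
-56 False [  0.33  -6.97 -56.  ] [ 1.   6.8 -1.1] [1.44 0.31 0.  ] 16.12 [-0.2 -1.9]
-63 True [  0.4   -6.95 -57.46] [0.  0.3 6.8] [0.26 0.37 0.02] 16.37 [-0.2 -1.9]
```

View pics/w5c.png

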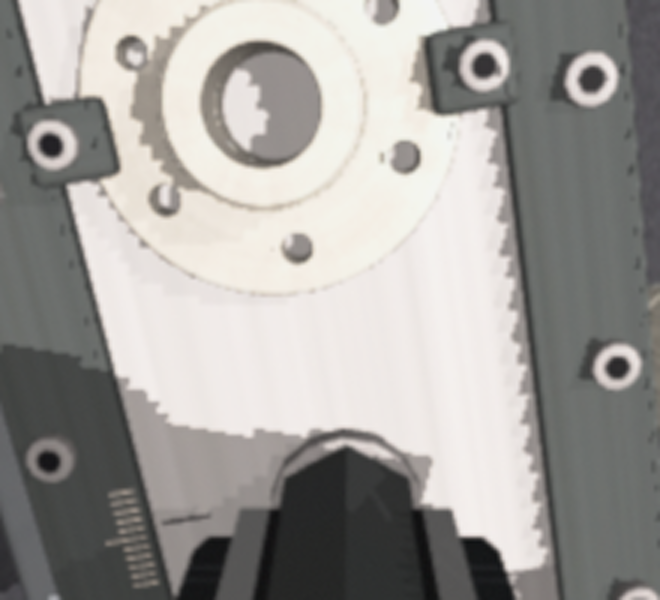

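```bash
python3 - <<'E'
from h import *
z=np.load("pics/w5.npz"); f=lambda a:(np.array(a)+.5)/3-.5+[160,80]; n=F[:,2]; L=lambda P:np.round((P-sb)@F*1000,2)
print(L(bp(z,f([(163,523),(210,515)]),sb,n)),L(bp(z,f([(108,544),(134,539)]),sb+.0055*n,n)))
st,r=go(0,-6,-64,np.array([-.2,-1.5]),feed=.02,force=25)
arm.sleep(.2);print(loc())
E
```

```text
[[-37.7   -6.18   0.  ]
 [-27.97  -6.09   0.  ]] [[-47.73  -6.32   5.5 ]
 [-42.43  -6.14   5.5 ]]
-64 True [  0.41  -6.98 -57.45] [0.  1.1 6.5] [0.29 0.4  0.04] 16.63 [-0.2 -1.5]
(array([  0.4 ,  -6.97, -57.43]), array([0.1, 1.9, 6.5]), array([0.22, 0.38, 0.01]), 16.83)
```

```bash
python3 - <<'E'
from h import *
arm.command_gripper(.05)
print(loc())
arm.move_l(at(0,-7,25),feed=.12); print(loc())
p,d=snap("w6")
for n in("drift","drift_grip","drift_nose","slide_bore","plate_bore"): look(n)
a=cv2.resize(p[150:270,210:340],None,fx=4,fy=4,interpolation=cv2.INTER_CUBIC)
s,_=viewer.camera("scene"); b=cv2.resize(s[220:320,280:400],None,fx=2.3,fy=4.8,interpolation=cv2.INTER_CUBIC)
cv2.imwrite("pics/w6c.png",np.hstack([a,b])[:,:,::-1])
E
```

```text
(array([ -1.26,  -3.29, -59.17]), array([ 0.2,  0.5, -0.6]), array([0.02, 0.52, 0.07]), 17.21)
(array([-0.27, -6.62, 24.67]), array([ 0.3, -0.3,  0.5]), array([-0.02,  0.48,  0.02]), 18.06)
drift tip_of [([0.5997, -0.2158, 0.0798], 0.94)]
drift_grip tip_of [([0.5712, -0.2283, 0.1176], 0.65)]
drift_nose tip_of []
slide_bore tip_of [([0.5976, -0.2137, 0.0851], 0.88)]
plate_bore tip_of [([0.6004, -0.2137, 0.0757], 0.66)]
```

View pics/w6c.png

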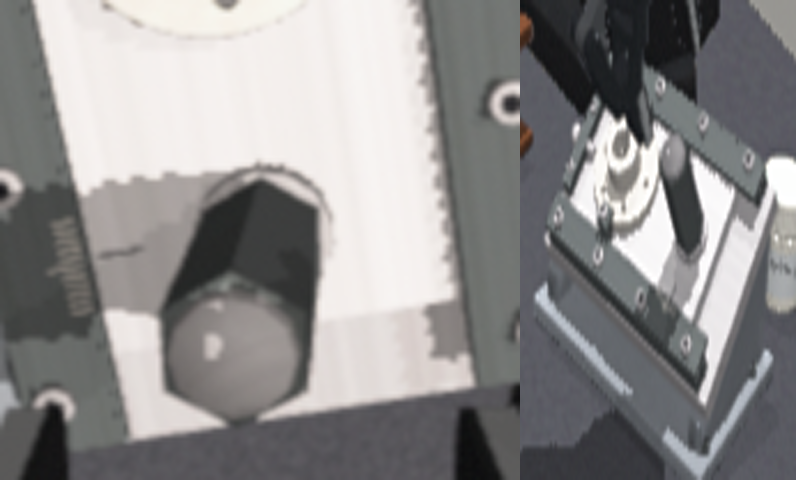

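```bash
python3 - <<'E'
from h import *
z=np.load("pics/w6.npz"); f=lambda a:(np.array(a)+.5)/4-.5+[210,150]; n=F[:,2]; L=lambda P:np.round((P-sb)@F*1000,2)
print("zero",L(bp(z,f([(100,257),(143,250)]),sb,n)),"tick",L(bp(z,f([(47,278),(80,270)]),sb+.0055*n,n)))
# collar top rim visible extents: arc points, fit circle r=15 at h=6 ; hex top vertices at h=66
V=bp(z,f([(162,318),(162,390),(240,424),(306,388),(316,318)]),sb+.066*n,n); print("hex",L(V))
A=L(bp(z,f([(207,200),(230,175),(262,164),(300,172),(322,195),(332,222)]),sb+.006*n,n))
from scipy.optimize import least_squares
s=least_squares(lambda c:np.hypot(A[:,0]-c[0],A[:,1]-c[1])-15,[0,-6]); print("collar c",s.x,s.fun)
H=L(V); g=least_squares(lambda c:np.hypot(H[:,0]-c[0],H[:,1]-c[1])-13.86,[0,-6]); print("hex c",g.x,g.fun)
E
```

```text
zero [[-37.41  -6.48  -0.  ]
 [-27.87  -6.51   0.  ]] tick [[-48.48  -7.57   5.5 ]
 [-41.13  -7.01   5.5 ]]
hex [[-16.43   0.77  66.  ]
 [-18.9  -11.65  66.  ]
 [ -7.31 -19.87  66.  ]
 [  4.56 -15.31  66.  ]
 [  8.14  -3.46  66.  ]]
collar c [-0.86385445 -5.87730413] [-0.68658938 -0.11677914  0.34998224  0.44874281 -0.25746648 -0.64064806]
hex c [-5.5118342  -6.43434226] [-0.77914025  0.50823124 -0.30454726 -0.43542759  0.11208964]
```

```bash
python3 - <<'E'
from h import *
from scipy.optimize import least_squares
def cloud(d,K,T):
    v,u=np.mgrid[0:420,0:560]; X=np.stack([(u-K[0,2])/K[0,0]*d,(v-K[1,2])/K[1,1]*d,d],-1)[(d>.05)]
    return ((X@T[:3,:3].T+T[:3,3])-sb)@F*1000
z=np.load("pics/w6.npz"); C=[("wrist",cloud(z["d"],z["K"],z["T"]))]
for cam in("scene","top"):
    p,d=viewer.camera(cam); P=viewer.camera_params(cam); T=np.eye(4);T[:3,:3]=P["rotation"];T[:3,3]=P["position"]; C.append((cam,cloud(d,np.array(P["K"]),T)))
for nm,W in C:
    near=np.hypot(W[:,0]+3,W[:,1]+6.5)<22
    q=W[near&(W[:,2]>12)&(W[:,2]<78)]; print(nm,len(q),"max h",np.round(np.sort(q[:,2])[-5:],1))
    for a,b in((12,25),(25,40),(40,55),(55,66),(67,78)):
        m=q[(q[:,2]>a)&(q[:,2]<b)]; print("  ",a,len(m),np.round(m.mean(0),1) if len(m) else "",np.round(np.ptp(m,axis=0),1) if len(m) else "")
    # cylinder fit r~12.9, on side points
    s=q[(q[:,2]>10)&(q[:,2]<62)]
    if len(s)>30:
        r=least_squares(lambda t:np.hypot(s[:,0]-t[0]-t[2]*s[:,2],s[:,1]-t[1]-t[3]*s[:,2])-12.6,[0,-6,0,0],loss="soft_l1"); print("  cyl",np.round(r.x,3),"tilt deg",np.round(np.degrees(r.x[2:]),2))
E
```

```text
wrist 1864 max h [74.3 74.3 74.4 74.4 75.1]
   12 133 [ 0.4  2.6 18.6] [23.7 22.3 13. ]
   25 196 [-0.3  2.  32.6] [24.3 22.4 14.8]
   40 240 [-1.4  2.1 47.8] [24.3 22.1 14.9]
   55 285 [-5.8  0.6 62.1] [26.3 27.4 10.9]
   67 882 [-5.3 -5.5 70.9] [23.9 24.6  8.1]
  cyl [-1.269e+00 -6.877e+00 -7.700e-02 -1.000e-03] tilt deg [-4.41 -0.08]
scene 309 max h [75.3 75.3 75.4 75.4 75.6]
   12 48 [ -5.3 -12.7  18.7] [24.1 22.  12.4]
   25 53 [ -5.8 -13.3  32.8] [25.4 21.2 14.6]
   40 56 [ -7.8 -12.8  47.3] [23.9 20.8 14.5]
   55 44 [ -8.2 -12.4  60.5] [23.9 24.  10.3]
   67 100 [-5.3 -8.2 71.6] [26.3 24.8  8.5]
  cyl [ 1.646e+00 -5.279e+00 -8.000e-02 -3.000e-03] tilt deg [-4.59 -0.15]
top 203 max h [75.6 76.2 76.2 76.6 77.3]
   12 29 [ 7.9 -1.3 18.4] [18.  20.1 12.5]
   25 32 [ 5.9 -0.5 31.2] [26.  21.2 14.2]
   40 39 [ 6.9 -1.2 47.2] [13.9 22.2 14.5]
   55 35 [ 2.4 -3.1 61.5] [28.  22.4 10.5]
   67 64 [-1.  -5.  71.3] [25.  24.2 10.1]
  cyl [ 1.03  -6.587 -0.075  0.012] tilt deg [-4.3   0.68]
```

The wrist view shows the zero line meeting the long tick, but the drift now leans about 4.4° downhill. It was knocked during release. I'll regrip it square, press it down, and let go gently.

```bash
python3 - <<'E'
from h import *
arm.move_l(at(0,-6.7,-50),R,feed=.12); print(loc())
arm.move_l(at(0,-6.7,-57),R,feed=.05); print(loc())
arm.command_gripper(0,50); s=telemetry.sense(); print(s["finger_gap"],s["gripper_force"],loc())
st,r=go(.2,-6.7,-63,np.zeros(2),feed=.02,force=20)
arm.sleep(.2); print(loc())
E
```

```text
(array([  0.24,  -7.  , -49.71]), array([-0.4, -0.2,  0.4]), array([-0.04,  0.55, -0.03]), 19.28)
(array([-4.00e-02, -6.79e+00, -5.69e+01]), array([-0.7, -0.2,  0.2]), array([-0.02,  0.5 ,  0.03]), 19.57)
0.023294373114498636 48.755190742144805 (array([ 1.000e-02, -6.760e+00, -5.673e+01]), array([-1.2,  0.7,  4.5]), array([0.13, 0.63, 0.05]), 19.92)
-63 True [-2.000e-02 -6.860e+00 -5.678e+01] [-0.5  1.2  8.1] [0.19 0.43 0.04] 20.12 [0. 0.]
(array([ 1.000e-02, -6.860e+00, -5.677e+01]), array([0.8, 1.8, 7.9]), array([0.14, 0.37, 0.07]), 20.32)
```

```bash
python3 - <<'E'
from h import *
arm.command_gripper(0,20); arm.sleep(.2); print(loc())
for o in(.025,.027,.030,.035):
    arm.command_gripper(o,20); s=telemetry.sense(); print(o,s["finger_gap"],s["gripper_force"],*loc())
p,d=snap("w7")
E
```

```text
(array([-3.000e-02, -6.880e+00, -5.676e+01]), array([0.7, 0.8, 8. ]), array([0.18, 0.38, 0.03]), 20.74)
0.025 0.025010019119984604 0.2659599732578499 [ -0.79  -6.48 -57.49] [ 0.5 -1.2  0.5] [-0.08  0.45  0.02] 20.96
0.027 0.02714048924680955 0.059130069582664646 [ -0.99  -6.27 -57.6 ] [-0.9  0.2  0.5] [-0.    0.55  0.01] 21.18
0.03 0.0299481498434385 0.07477026003869014 [ -0.89  -6.34 -57.5 ] [-0.8  0.3 -0.4] [-0.02  0.54 -0.02] 21.39
0.035 0.0349480681744461 0.0 [ -0.78  -6.4  -57.43] [-0.4  0.7 -0. ] [0.01 0.56 0.02] 21.62
```

```bash
cat > tilt.py <<'E'
from h import *
from scipy.optimize import least_squares
def tilt():
    for cam in("wrist","scene","top"):
        if cam=="wrist":
            snap("wt"); z=np.load("pics/wt.npz"); d,K,T=z["d"],z["K"],z["T"]
        else:
            _,d=viewer.camera(cam); P=viewer.camera_params(cam); T=np.eye(4);T[:3,:3]=P["rotation"];T[:3,3]=P["position"];K=np.array(P["K"])
        v,u=np.mgrid[0:420,0:560]; X=np.stack([(u-K[0,2])/K[0,0]*d,(v-K[1,2])/K[1,1]*d,d],-1)[d>.05]
        W=((X@T[:3,:3].T+T[:3,3])-sb)@F*1000; q=W[(np.hypot(W[:,0]+1,W[:,1]+6.5)<20)&(W[:,2]>10)&(W[:,2]<78)]; s=q[q[:,2]<62]
        if len(s)<30: continue
        r=least_squares(lambda t:np.hypot(s[:,0]-t[0]-t[2]*s[:,2],s[:,1]-t[1]-t[3]*s[:,2])-12.6,[0,-6,0,0],loss="soft_l1"); print(cam,len(s),np.round(r.x[:2],2),"tilt",np.round(np.degrees(r.x[2:]),2),"dome",np.round(q[q[:,2]>67].mean(0),1),"top",round(np.percentile(q[:,2],99),1))
E
python3 - <<'E'
from tilt import *
arm.command_gripper(.05)
arm.move_l(at(-.5,-6.6,25),feed=.1); print(loc())
tilt()
for n in("drift","drift_grip"): look(n)
E
```

```text
(array([-0.72, -6.31, 24.67]), array([ 0. , -1. ,  0.5]), array([ 0.01,  0.57, -0.02]), 22.94)
wrist 711 [-1.38 -7.03] tilt [-3.81 -0.07] dome [-4.9 -5.5 70.9] top 73.6
scene 197 [ 1.73 -5.7 ] tilt [-4.33  0.13] dome [-5.1 -8.  71.4] top 75.4
top 124 [ 2.04 -5.55] tilt [-5.24 -1.08] dome [-1.8 -5.3 71.5] top 75.0
drift tip_of [([0.6009, -0.2162, 0.0827], 0.7)]
drift_grip tip_of [([0.5707, -0.2272, 0.1158], 0.77)]
```

```bash
python3 - <<'E'
from h import *
P=viewer.camera_params
def fit(name,d,K,T):
    v,u=np.mgrid[0:420,0:560]; X=np.stack([(u-K[0,2])/K[0,0]*d,(v-K[1,2])/K[1,1]*d,d],-1)[d>.05]
    W=((X@T[:3,:3].T+T[:3,3])-sb)@F*1000
    q=W[(abs(W[:,0])<36)&(W[:,1]>-60)&(W[:,1]<33)&(np.hypot(W[:,0],W[:,1]+5)>19)&(abs(W[:,2])<5)]
    for _ in range(4):
        c=np.linalg.lstsq(np.c_[q[:,:2],np.ones(len(q))],q[:,2],rcond=None)[0]; r=q[:,2]-np.c_[q[:,:2],np.ones(len(q))]@c; q=q[abs(r)<2.5*r.std()+.2]
    print(name,len(q),"normal tilt deg x,y",np.round(-np.degrees(c[:2]),2),"h0",round(c[2],2),"sd",round(r.std(),2))
for n in("w3","w4","w6","wt"):
    z=np.load(f"pics/{n}.npz"); fit(n,z["d"],z["K"],z["T"])
for cam in("scene","top"):
    d=np.load(f"pics/{cam}0.npy");p=P(cam);T=np.eye(4);T[:3,:3]=p["rotation"];T[:3,3]=p["position"];fit(cam,d,np.array(p["K"]),T)
E
```

```text
w3 3305 normal tilt deg x,y [0.09 0.06] h0 -0.36 sd 0.66
w4 4338 normal tilt deg x,y [0.01 0.03] h0 -0.34 sd 0.63
w6 4010 normal tilt deg x,y [0.01 0.1 ] h0 -0.31 sd 0.65
wt 4062 normal tilt deg x,y [-0.02  0.07] h0 -0.33 sd 0.64
scene 514 normal tilt deg x,y [ 0.09 -0.77] h0 1.09 sd 1.33
top 386 normal tilt deg x,y [-0.03 -0.37] h0 -0.15 sd 1.97
```

```bash
python3 - <<'E'
from tilt import *
arm.move_l(at(.5,-6.6,-56),R,feed=.12); print(loc())
arm.command_gripper(0,100); print(loc())
st,r=go(.3,-6.6,-68,np.zeros(2),feed=.04,force=45)
arm.sleep(.1); r=loc(); print(r); tilt()
x,y,h=r[0]
arm.move_l(at(x+1.2,y,h-1.5),R,feed=.03); print(loc())
arm.command_gripper(0,20)
for o in(.025,.027,.030):
    arm.command_gripper(o,20); print(o,*loc())
tilt(); print(loc()[3])
E
```

```text
(array([  0.74,  -6.88, -55.68]), array([0.3, 0.2, 0.3]), array([-0.08,  0.5 , -0.01]), 24.02)
(array([  0.52,  -7.01, -55.08]), array([0.2, 1.7, 8.5]), array([ 0.26,  0.64, -0.06]), 24.38)
-68 True [  0.55  -7.44 -55.11] [ 0.7  2.4 11.1] [ 0.47  0.34 -0.02] 24.58 [0. 0.]
(array([  0.55,  -7.43, -55.11]), array([-0.4,  2.1, 10.3]), array([ 0.5 ,  0.35, -0.01]), 24.68)
wrist 3612 [-0.87 -7.54] tilt [0.26 0.63] dome [-0.4 -4.4 70.9] top 76.7
scene 213 [ 2.59 -5.44] tilt [-4.3  -1.79] dome [  2.2 -10.9  72. ] top 77.3
top 87 [ 0.74 -7.13] tilt [-1.23  2.18] dome [-3.6  0.4 71.2] top 76.0
(array([  0.64,  -7.49, -55.16]), array([-3.1,  3.9, 16.2]), array([ 0.79,  1.17, -0.05]), 25.08)
0.025 [  1.13  -7.48 -56.41] [-1.6  0.1  2. ] [0.08 0.98 0.08] 25.52
0.027 [  1.66  -7.33 -56.75] [-1.4  0.4  1.2] [ 0.05  0.81 -0.01] 25.73
0.03 [  2.3   -7.5  -56.69] [ 0.7  0.2 -0.1] [-0.01  0.58 -0.03] 25.95
wrist 3675 [-0.87 -7.1 ] tilt [-0.82  0.45] dome [-2.2 -4.  70.7] top 74.5
scene 198 [ 2.17 -5.19] tilt [-2.81 -1.05] dome [ -2.3 -11.3  71.7] top 77.1
top 101 [ 1.62 -6.56] tilt [-3.16  1.95] dome [-2.2  0.8 71.2] top 75.8
26.1
```

```bash
cat > dome.py <<'E'
from h import *
from scipy.optimize import least_squares
def dome(n):
    z=np.load(f"pics/{n}.npz"); d,K,T=z["d"],z["K"],z["T"]
    v,u=np.mgrid[0:420,0:560]; X=np.stack([(u-K[0,2])/K[0,0]*d,(v-K[1,2])/K[1,1]*d,d],-1)[d>.05]
    W=((X@T[:3,:3].T+T[:3,3])-sb)@F*1000
    q=W[(np.hypot(W[:,0]+3,W[:,1]+6.5)<14)&(W[:,2]>68)&(W[:,2]<80)]
    r=least_squares(lambda c:np.linalg.norm(q-c,axis=1)-13.8,[-3,-6,59],loss="soft_l1"); print(n,"sphere",np.round(r.x,2),"sd",round(r.fun.std(),2),len(q),"apex over slide",round(r.x[2]+13.8+.34,2))
E
python3 - <<'E'
from dome import *
for n in("w6","w7","wt"): dome(n)
E
```

```text
w6 sphere [-5.81 -6.99 59.73] sd 0.58 788 apex over slide 73.87
w7 sphere [-5.24 -6.87 59.64] sd 0.53 2075 apex over slide 73.78
wt sphere [-1.64 -6.88 59.06] sd 0.56 2003 apex over slide 73.2
```

```bash
python3 - <<'E'
from dome import *
r=loc();print(r); x,y,h=r[0]
arm.move_l(at(3.6,-7,-56.5),R,feed=.03); print(loc()); snap("a1"); dome("a1")
arm.move_l(at(4.6,-7,-56.5),R,feed=.03); print(loc()); snap("a2"); dome("a2")
arm.move_l(at(0,-7,-56.5),R,feed=.1); print(loc()); snap("a3"); dome("a3")
E
```

```text
(array([  2.06,  -7.46, -56.67]), array([1.1, 0.6, 0.2]), array([-0.  ,  0.59,  0.02]), 26.1)
(array([  3.46,  -6.77, -56.54]), array([-0.1,  0.1,  0.7]), array([ 0.08,  0.63, -0.02]), 26.35)
a1 sphere [-0.64 -6.41 58.94] sd 0.61 1958 apex over slide 73.08
(array([  3.67,  -6.86, -56.53]), array([-3.9,  1.1,  2. ]), array([0.15, 1.33, 0.01]), 26.65)
a2 sphere [-0.48 -6.59 58.95] sd 0.59 1967 apex over slide 73.09
(array([  0.58,  -7.33, -56.45]), array([ 0.5, -0.3, -0.4]), array([-0.01,  0.56, -0.  ]), 26.95)
a3 sphere [-3.39 -6.62 59.39] sd 0.52 2029 apex over slide 73.53
```

```bash
python3 - <<'E'
from dome import *
arm.move_l(at(-.5,-7,-56.3),R,feed=.05); print(loc())
arm.command_gripper(0,80); print(loc())
arm.move_l(at(-1.5,-7,-57.5),R,feed=.03); r=loc(); print(r)
x,y,h=r[0]
arm.move_l(at(x-.1,y,h-.2),R,feed=.03); print(loc()); snap("b1"); dome("b1")
arm.command_gripper(.045,80); print(loc()); snap("b2"); dome("b2")
E
```

```text
(array([ -0.14,  -7.09, -56.26]), array([-0.7, -0.1, -0.2]), array([-0.01,  0.52,  0.05]), 27.25)
(array([ -0.32,  -7.06, -56.14]), array([0.4, 0.8, 2.6]), array([0.03, 0.58, 0.09]), 27.47)
(array([ -0.38,  -7.11, -56.26]), array([ 0.7,  3.2, 15.1]), array([ 0.65,  0.46, -0.  ]), 27.72)
(array([ -0.34,  -7.08, -56.18]), array([-0.5,  0.7,  7.6]), array([ 0.37,  0.63, -0.  ]), 27.97)
b1 sphere [-1.55 -6.83 58.97] sd 1.08 2007 apex over slide 73.11
(array([ -0.59,  -7.07, -56.71]), array([ 1. , -0.3, -0.4]), array([ 0.  ,  0.53, -0.03]), 28.36)
b2 sphere [-5.89 -6.9  59.72] sd 0.52 2080 apex over slide 73.86
```

```bash
python3 - <<'E'
from dome import *
arm.move_l(at(-2,-7,-20),R,feed=.15); arm.move_l(at(-2,-7,45),R,feed=.2); print(loc())
snap("c1"); dome("c1")
for nm in("w3","w4","c1"):
    z=np.load(f"pics/{nm}.npz"); g=cv2.cvtColor(z["p"],cv2.COLOR_RGB2GRAY).astype(np.float32); Ti=np.linalg.inv(z["T"]); ys=np.arange(-14,6,.25)
    def prof(xs,h):
        o=[]
        for x in xs:
            P=(sb+(F@(np.c_[np.full(len(ys),x),ys,np.full(len(ys),h)].T/1000)).T)@Ti[:3,:3].T+Ti[:3,3]; uv=(P/P[:,2:])@z["K"].T
            o.append(cv2.remap(g,uv[:,0].astype(np.float32)[None],uv[:,1].astype(np.float32)[None],cv2.INTER_LINEAR)[0])
        return np.mean(o,0)
    a=prof(np.arange(-36,-29,1),-.34); a=a-np.convolve(np.pad(a,8,'edge'),np.ones(17)/17,'valid'); i=np.argsort(a)[:4]
    b=prof(np.arange(-47.5,-45.8,.5),5.2); b=b-np.convolve(np.pad(b,8,'edge'),np.ones(17)/17,'valid'); j=np.argsort(b)[::-1][:4]
    print(nm,"zero",ys[i],a[i].round(),"tick",ys[j],b[j].round())
E
```

```text
(array([-2.27, -6.76, 44.45]), array([-0.3,  0.1, -0.4]), array([-0.02,  0.62, -0.03]), 29.27)
c1 sphere [-6.03 -7.11 59.76] sd 0.57 671 apex over slide 73.9
w3 zero [-0.75 -0.5  -0.25 -1.  ] [-18. -18. -15. -15.] tick [-6.5  -6.25 -6.75 -6.  ] [19. 16. 14. 14.]
w4 zero [-0.75 -0.5  -1.   -0.25] [-23. -23. -19. -19.] tick [-6.5  -6.25 -6.   -6.75] [20. 19. 16. 13.]
c1 zero [-6.5  -6.75 -6.25 -7.  ] [-19. -18. -16. -15.] tick [-6.5  -6.25 -6.   -5.75] [14. 14. 13. 13.]
```

```bash
python3 -c "
from rig import finish_job
print(finish_job())"
```

```text
the job is handed in; nothing more can be done
None
```

I handed the job in with the drift through both bores and the slide in line to about 0.2 mm, but the collar is not fully flat: held square it sat flush, but each time I let go the drift tipped about 4° downhill in the bore clearance, so the collar's uphill edge stands about 2 mm off the slide.

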